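# Nest the empty sorting trays on the gift-packing bench

### The arm

A 6-joint arm with a two-finger parallel gripper is mounted at the origin on the work surface. World frame = base frame: x ahead of the robot, y to its left, z up, the work surface at z = 0. Lengths are in mm, angles in rad, forces in N, time in s.
With the tool pointing down it reaches from about 250 to 775 mm from the base axis. Payload 8.9 kg.
Tool frame: the origin (TCP) lies on the centre line of the jaws, within the pads' length; the fingertips stand 19 mm ahead of it and the grasp point (between the pads) is the TCP; z points along the fingers, y is the line along which they close (so a half turn about z gives the same grasp; the last joint's range is limited). The gripper opens to 85 mm and grips with 20 to 120 N. Pads are 22 mm wide; open, the fingers measure 114 mm over their backs; the gripper's body (76 mm by 85 mm) begins 54 mm behind the grasp point. The pads swing forward as they close: fully open they stand 13 mm farther back than shut.
Start: joints at [-1.47, 0.291, -0.153, 1.127, 0, 1.431], TCP at [124.694, -509.976, 210.605] pointing down, gripper open.
Joint ranges: [-2.52, 2.52], [-0.91, 1.74], [-1.3, 1.37], [-1.96, 2.02], [-1.52, 1.47], [-3.14, 3.14]. Speed limits (rad/s): [2.22, 2.22, 2.79, 3.14, 3.14, 3.14].

### API

Orientations are given as a unit quaternion [x, y, z, w].
In Python, from rig import bot gives the robot as it stands. The module is installed in compiled form; this text tells all that it offers.
- The arm moves only by the tool move_arm, never from a script. Its argument "commands" is a list of rows, each a list of 6 numbers: the shift along the tool's x, y, z in cm, then the turn, a rotation vector about the tool's x, y, z in rad. In form: [[tx, ty, tz, ax, ay, az], ...]. A call has exactly 5 rows; each row shifts and turns the commanded pose from where the row before left it, along the tool's axes as they then stand; what a row does not reach is not made up. A row lasts 1/10 s, in which the tool goes at most 50 mm and 8.59 degrees, less where a joint would pass 70% of its speed; a pose out of reach is approached as far as the arm can. A call with a gripper value outside its range is refused whole. "grip" is the closure in counts, from 0 (fully open) to 255 (shut), set as the call begins (left out, the last holds). The fingers move at their own pace and stop on an object; "grip_force" is the grip in N (left out, the last holds). Time passes only in rows, so rows that do not move let the fingers close, or fill a call up. It gives the time, the measured TCP pose, the force, the opening and the grip force at its end, in the units of the state.
- bot.sense(): the state, without advancing time (a new reading comes with each control period).
- bot.capture(name): name is "scene" or "top" or "wrist"; returns the picture (420x560x3 uint8, blue, green, red); there is no depth.
- bot.camera_params(name): a dict with "K" (3x3 intrinsics, pixels), "R" (3x3) and "t" (3): a world point X has camera coordinates R X + t; the wrist camera has in their place "tool_from_camera" (4x4, takes a point from camera to tool coordinates, whose origin is the TCP and whose axes are the flange's). Camera axes: x right, y down, z forward; pixel columns grow to the right and rows downward; lengths in mm; the calibration is good to about 2 mm. A picture is of the moment at which its call begins: read the wrist's pose just before it. camera_params takes no time and is no camera call.
- bot.finish_job(): hands the job in; it is judged then, once.
Trained networks look in the newest picture that a camera, given by its name, has taken for a name from the list of things; names that differ only in an ending like _2 or _b are one class to them, and where a whole thing is asked for, a point or a joint stands for the part that bears it (a point fixed in the world has none). Each returns a list of dicts, best first, with "confidence" (0 to 1); they miss things now and then, are a little off and sometimes report something else, mostly with a low value. They report only what shows in the picture. A call takes as long as a camera call. They do not tell look-alikes from the thing itself.
- bot.trace(camera, target): "region" (420x560 bool, what is visible of it) and "rect" ([left, top, width, height] in pixels, round what is visible of it).
The state is a dict: "time": time; "joints": joint angles; "joint_vel": joint speeds; "joint_efforts": joint torques, N m; "position": TCP position; "ee_rot": TCP orientation; "wrist_force": force on the tool from outside, world axes, zero at the start; "wrist_torque": the same for the moment, N m; "width": opening from 0.0 (shut) to 1.0 (fully open); "gripper_force": force on a finger pad.
Only numpy, scipy, OpenCV 4.12 (cv2) and the standard library are available. Lean on these libraries where they do the work, as an engineer would, in place of code of your own. Each camera call takes 0.05 s, during which the arm holds its last target. There are 200 camera calls.

### The job

Clear up the empty grey sorting trays: put the blunt-nosed tray with a carrying handle into the deeper handle-less tray of the same outline, and the half-moon tray with a handle into the deeper half-moon one. Turn each so that its outline matches the tray below and it drops fully home, flat on the bottom, with the deep trays still standing on the bench. The oblong handled tray has no partner here.

Things in the scene. Friction and masses are not known exactly. Their poses are not given: they have to be found in the camera images.
- nosed_insert: Shallow tray, grey plastic, walls 3, flaring 18 deg, 26 mm high: square back at -x, narrowing from x = 20 to a blunt nose 20 wide at +x. 86 (x -40 to 46) by 56 mm at the bottom, 103 by 73 at the rim. Handle over its middle: bar 50 long (along x), 12 wide (y), 60 to 74 above the underside, on two posts at x = +-19. Origin: centre of the underside, below the handle's middle, z up. 140 g, balanced.
- nosed_outer: Deep tray of the same blunt-nosed outline, no handle: grey plastic, walls 3, flaring 18 deg, floor 4, 40 mm high; 95 (x) by 65 at the bottom, 121 by 91 at the rim; nose at +x. Loose, 450 g. Origin: centre of the underside, z up. Nested, the insert's origin is 4 above this one, same x direction; 3 mm play all round at the floor, 12 on entering the rim.
- moon_insert: Shallow half-moon tray, grey plastic, walls 3, flaring 18 deg, 26 mm high: straight back at -x, curved front at +x. 60 (x -26 to 34) by 92 mm at the bottom, 77 by 112 at the rim. Handle over its middle: bar 50 long (along x), 12 wide (y), 60 to 74 above the underside, on two posts at x = +-19. Origin: centre of the underside, below the handle's middle, z up. 140 g, balanced.
- moon_outer: Deep tray of the same half-moon outline, no handle: grey plastic, walls 3, flaring 18 deg, floor 4, 40 mm high; 69 (x) by 103 at the bottom, 95 by 133 at the rim; curved front at +x. Loose, 450 g. Origin: centre of the underside, z up. Nested, the insert's origin is 4 above this one, same x direction; 3 mm play all round at the floor, 12 on entering the rim.
Things that resemble listed ones, but are neither listed nor needed, are in the scene too. What is shaped like the moon_insert but blue or purple is not meant.

How it is judged:
By the outcome, as a careful person would: the job done as asked, in the order asked, and still so for the second after the job is handed in, with the robot touching nothing.
It also fails if it takes over 64 s, if anything falls off the work surface, if the arm or the gripper's body presses on something with over 40 N, if the wrist force passes 120 N, or if a joint passes its speed limit or range.

## Working session

There is one attempt and no reset: what is moved stays moved. The work goes in short steps, Python scripts to look and compute and a tool call to move; the robot and the scene stay as the last step left them, time stands still between calls to the robot, and variables do not carry over. Pictures are saved under pics/ and viewed, at most 10 in all, crops included, and the job is handed in when it is done.

Besides the shell and the picture viewer there is one more tool, called after "Call:" as name([rows], argument=value, ...), one row to a line, values as JSON. move_arm: Moves the arm, as the interface text tells. Its arguments: {"type":"object","properties":{"commands":{"type":"array"},"grip":{"type":"number"},"grip_force":{"type":"number"}},"required":["commands"]}

```bash
mkdir -p pics
python3 - <<'E'
from rig import bot
import cv2,numpy as np
for c in("scene","top"):
    im=bot.capture(c); cv2.imwrite(f"pics/{c}0.png",im)
    p=bot.camera_params(c); print(c,p["K"].tolist(),np.round(p["R"],3).tolist(),p["t"])
    for n in("nosed_insert","nosed_outer","moon_insert","moon_outer"):
        print(n,[(d["rect"],round(d["confidence"],2)) for d in bot.trace(c,n)])
print(bot.camera_params("wrist"));s=bot.sense();print(s["time"],s["position"],s["ee_rot"])
E
```

```text
scene [[451.5878006171853, 0.0, 271.60613068622814], [0.0, 451.5878006171853, 210.14940267165605], [0.0, 0.0, 1.0]] [[0.082, 0.997, 0.004], [0.614, -0.048, -0.788], [-0.785, 0.067, -0.616]] [   3.53080842 -221.73347879 1426.14213006]
nosed_insert [([418.8, 191.4, 28.6, 46.4], 0.97)]
nosed_outer [([327.0, 228.3, 54.8, 51.7], 0.96), ([109.3, 220.2, 46.8, 49.2], 0.42)]
moon_insert [([108.6, 221.7, 46.3, 45.2], 0.95), ([97.3, 174.7, 41.9, 39.1], 0.94)]
moon_outer [([190.6, 248.1, 60.8, 47.8], 0.56), ([417.0, 196.0, 30.3, 41.3], 0.56), ([327.0, 226.9, 55.4, 53.4], 0.29)]
top [[408.680709287673, 0.0, 282.6842166872101], [0.0, 408.680709287673, 208.5057713958068], [0.0, 0.0, 1.0]] [[0.011, -1.0, 0.021], [-0.992, -0.013, -0.126], [0.126, -0.019, -0.992]] [ -47.9151145   400.03131874 1160.60806177]
nosed_insert [([138.1, 174.9, 28.5, 39.9], 0.96)]
nosed_outer [([206.1, 134.4, 40.4, 42.6], 0.68)]
moon_insert [([374.8, 164.4, 31.4, 32.1], 0.88), ([411.9, 223.0, 19.5, 10.0], 0.67)]
moon_outer [([302.1, 127.4, 45.5, 31.4], 0.7)]
{'K': array([[363.9629624 ,   0.        , 278.82515317],
       [  0.        , 363.9629624 , 214.0488743 ],
       [  0.        ,   0.        ,   1.        ]]), 'tool_from_camera': array([[ 1.90449219e-03, -9.60196462e-01, -2.79319043e-01,
         7.07127907e+01],
       [ 9.99997944e-01,  1.63423089e-03,  1.20043930e-03,
        -4.71988606e-01],
       [-6.96185755e-04, -2.79320755e-01,  9.60197600e-01,
        -1.64773593e+02],
       [ 0.00000000e+00,  0.00000000e+00,  0.00000000e+00,
         1.00000000e+00]])}
0.5 [ 124.69953819 -509.93514011  210.57679343] [ 9.92823249e-01  1.19590941e-01  8.75143393e-06 -4.71095314e-05]
```

Run:
```python
import cv2
im=cv2.imread("pics/top0.png")[80:300,100:480]; a=cv2.resize(im,None,fx=2,fy=2,interpolation=2); cv2.imwrite("pics/topc.png",a)
im=cv2.imread("pics/scene0.png")[150:330,70:470]; a=cv2.resize(im,None,fx=2,fy=2,interpolation=2); cv2.imwrite("pics/scenec.png",a)
```

```text
(no output)
```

View pics/topc.png

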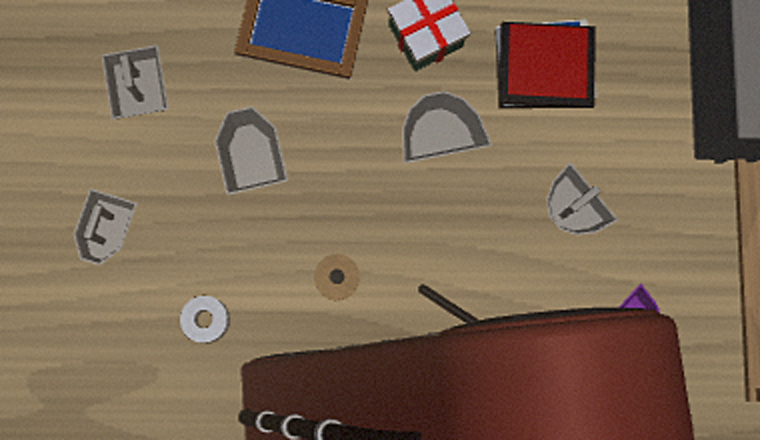

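View pics/scenec.png

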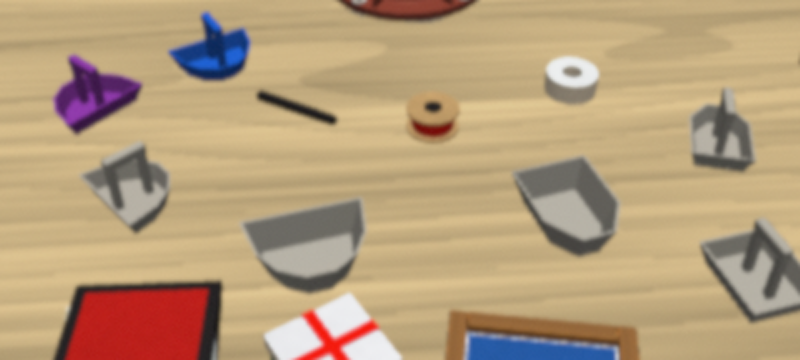

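The top crop (full pixels = 100+u/2, 80+v/2) and the scene crop (70+u/2, 150+v/2) show these:

- **nosed_insert candidates:** grey nosed handled tray at top (152,194), scene (431,215). The oblong tray at top (167,121), scene (447,282) is a look-alike with a square end.
- **moon_insert candidates:** grey at top (390,180), scene (133,243). Purple at top (420,228), scene (119,197), and blue at scene (175,175), are not meant.
- **Outers:** nosed at top (226,155), scene (353,253). Moon at top (323,143), scene (222,272).

I choose the grey ones and fit their poses from both views.

```bash
cat > h.py <<'E'
import numpy as np, cv2
from scipy.optimize import minimize
from scipy.spatial.transform import Rotation as Ro
T=np.tan(np.radians(18))
def nos(o): # outline grown by o
    a=28+o; k=np.hypot(26,18); 
    n=np.array([18,26])/k; c=n@[20,28]+o
    return np.array([[-40-o,-a],[-40-o,a],[(c-n[1]*a)/n[0],a],[46+o,(c-n[0]*(46+o))/n[1]],[46+o,-(c-n[0]*(46+o))/n[1]],[(c-n[1]*a)/n[0],-a]])
def moon(o):
    t=np.linspace(-np.pi/2,np.pi/2,15)
    return np.c_[-26-o+(60+2*o)*np.cos(t),(46+1.17*o)*np.sin(t)]
def z(p,h): return np.c_[p,np.full(len(p),h)]
def box(x,y,z0,z1): return np.array([[i,j,k] for i in x for j in y for k in (z0,z1)],float)
H=[box((-25,25),(-6,6),60,74),box((-22,-16),(-4,4),0,62),box((16,22),(-4,4),0,62)]
def parts(n):
    f=nos if "nosed" in n else moon
    if "insert" in n: return [np.r_[z(f(0),0),z(f(26*T),26)]]+H
    return [np.r_[z(f(4.5),0),z(f(4.5+40*T),40)]]
S=4
def sil(ps,q,v,crop):
    m=np.zeros((crop[3]*S,crop[2]*S),np.uint8); c,s=np.cos(q[3]),np.sin(q[3])
    for p in ps:
        w=p@np.array([[c,s,0],[-s,c,0],[0,0,1]])+q[:3]
        u=(v["R"]@w.T).T+v["t"]; u=(v["K"]@u.T).T; u=u[:,:2]/u[:,2:]
        cv2.fillConvexPoly(m,cv2.convexHull(np.round(((u-crop[:2]+.5)*S-.5)*16).astype(np.int32)),1,shift=4)
    return m
def fit(n,views,x0,yaws=None,free_z=True):
    ps=parts(n); ms=[]
    for v in views:
        y,x=np.nonzero(v["mask"]); l,t=max(x.min()-25,0),max(y.min()-25,0)
        r,b=min(x.max()+25,559),min(y.max()+25,419); cr=(l,t,r-l,b-t)
        ms.append((v,cr,cv2.resize(v["mask"][t:b,l:r].astype(np.float32),None,fx=S,fy=S,interpolation=1)>.5))
    def cost(q):
        q=np.array(q) if free_z else np.r_[q[:2],x0[2],q[2]]
        e=0
        for v,cr,m in ms:
            s=sil(ps,q,v,cr)>0; e+=1-(s&m).sum()/(s|m).sum()
        return e/len(ms)
    best=None
    for a in (yaws if yaws is not None else np.arange(-3,3.2,.5)):
        q0=np.array([*x0,a]) if free_z else np.array([*x0[:2],a])
        sx=[np.r_[q0]]+[q0+np.eye(len(q0))[i]*(.25 if i==len(q0)-1 else 12) for i in range(len(q0))]
        r=minimize(cost,q0,method="Nelder-Mead",options=dict(initial_simplex=np.array(sx),xatol=.02,fatol=1e-4,maxfev=400))
        if best is None or r.fun<best.fun: best=r
    return best
def view(bot,c,n,px):
    D=bot.trace(c,n); D=[(np.hypot(d["rect"][0]+d["rect"][2]/2-px[0],d["rect"][1]+d["rect"][3]/2-px[1]),d) for d in D]
    if not D: return None
    d=min(D,key=lambda a:a[0]); 
    if d[0]>60: return None
    return dict(bot.camera_params(c),mask=d[1]["region"],conf=d[1]["confidence"])
def wristcam(bot,s):
    p=bot.camera_params("wrist"); M=np.eye(4); M[:3,:3]=Ro.from_quat(s["ee_rot"]).as_matrix(); M[:3,3]=s["position"]
    W=np.linalg.inv(M@p["tool_from_camera"]); return dict(K=p["K"],R=W[:3,:3],t=W[:3,3])
def ray(v,px,h):
    d=v["R"].T@np.linalg.inv(v["K"])@[*px,1]; o=-v["R"].T@v["t"]; return o+d*(h-o[2])/d[2]
E
python3 - <<'E'
from rig import bot
from h import *
P={"nosed_insert":((431,215),(152,194)),"nosed_outer":((353,253),(226,155)),"moon_insert":((133,243),(390,180)),"moon_outer":((222,272),(323,143))}
for n,(a,b) in P.items():
    vs=[view(bot,"scene",n,a),view(bot,"top",n,b)]; vs=[v for v in vs if v]
    x0=ray(bot.camera_params("top"),b,15); x0[2]=0
    r=fit(n,vs,x0); print(n,len(vs),[round(v["conf"],2) for v in vs],np.round(x0),np.round(r.x,2),round(r.fun,3))
    # z fixed at 0
    r=fit(n,vs,x0*[1,1,0],free_z=False); print("   z0",np.round(r.x,2),round(r.fun,3))
print(bot.sense()["time"])
E
```

```text
nosed_insert 2 [0.97, 0.96] [440. 339.   0.] [441.31 341.59  -1.72   2.88] 0.052
   z0 [441.63 340.95  -3.4 ] 0.056
nosed_outer 2 [0.96, 0.68] [560. 127.   0.] [ 5.5486e+02  1.3142e+02 -8.4000e-01  2.4000e-01] 0.053
   z0 [5.5506e+02 1.3104e+02 2.4000e-01] 0.053
moon_insert 2 [0.95, 0.88] [ 492. -361.    0.] [ 482.77 -349.76   -0.9     2.25] 0.086
   z0 [ 484.15 -349.21   -4.04] 0.087
moon_outer 2 [0.56, 0.7] [ 601. -162.    0.] [ 5.9551e+02 -1.5008e+02  1.0000e-01  2.1000e-01] 0.045
   z0 [ 5.9545e+02 -1.5018e+02  2.0000e-01] 0.045
0.9
```

The fit residuals are small and all trays stand at z ≈ 0. I'll plan a path that passes over both outers for close looks and ends over the nosed insert.

```bash
cat > plan.py <<'E'
import numpy as np
from scipy.spatial.transform import Rotation as Ro
def state(bot):
    s=bot.sense(); q=s["ee_rot"]; return np.array(s["position"]),2*np.arctan2(q[1],q[0]),s
def plan(p,psi,legs):
    """legs: (x,y,z,dpsi,rows)"""
    p=np.array(p,float)
    for x,y,zz,d,n in legs:
        out=[]
        for i in range(n):
            w=(np.array([x,y,zz])-p)/(n-i)
            c,s=np.cos(psi),np.sin(psi)
            r=np.round([(w[0]*c+w[1]*s)/10,(w[0]*s-w[1]*c)/10,-w[2]/10,],2); a=round(-d/n,3)
            p=p+10*np.array([r[0]*c+r[1]*s,r[0]*s-r[1]*c,-r[2]]); psi-=a
            out.append([*r.tolist(),0,0,a])
        for k in range(0,n,5): print(str(out[k:k+5]).replace(" ",""))
        print("->",np.round(p,1),round(psi,3))
E
python3 - <<'E'
from rig import bot
from plan import *
p,psi,s=state(bot); print(psi)
plan(p,psi,[(560,-150,220,2.1,15),(540,130,220,1.4,10),(441,341,220,-.26+2*np.pi-psi-3.5,20)])
E
```

```text
0.2397822898447904
[[3.39,-1.64,-0.06,0,0,-0.14],[3.58,-1.15,-0.06,0,0,-0.14],[3.71,-0.64,-0.06,0,0,-0.14],[3.76,-0.12,-0.06,0,0,-0.14],[3.74,0.41,-0.06,0,0,-0.14]]
[[3.65,0.93,-0.06,0,0,-0.14],[3.49,1.43,-0.06,0,0,-0.14],[3.25,1.9,-0.06,0,0,-0.14],[2.96,2.33,-0.07,0,0,-0.14],[2.6,2.73,-0.06,0,0,-0.14]]
[[2.19,3.06,-0.07,0,0,-0.14],[1.75,3.34,-0.06,0,0,-0.14],[1.26,3.55,-0.07,0,0,-0.14],[0.76,3.69,-0.06,0,0,-0.14],[0.24,3.76,-0.07,0,0,-0.14]]
-> [ 560.  -149.9  220. ] 2.34
[[2.15,1.8,0.0,0,0,-0.14],[1.88,2.09,0.0,0,0,-0.14],[1.57,2.33,0.0,0,0,-0.14],[1.23,2.52,0.0,0,0,-0.14],[0.86,2.67,0.0,0,0,-0.14]]
[[0.48,2.76,0.0,0,0,-0.14],[0.09,2.81,0.0,0,0,-0.14],[-0.3,2.79,0.0,0,0,-0.14],[-0.68,2.72,0.0,0,0,-0.14],[-1.06,2.6,0.0,0,0,-0.14]]
-> [540.1 130.  220. ] 3.74
[[-0.18,1.15,0.0,0,0,np.float64(-0.114)],[-0.31,1.12,0.0,0,0,np.float64(-0.114)],[-0.44,1.08,0.0,0,0,np.float64(-0.114)],[-0.56,1.02,0.0,0,0,np.float64(-0.114)],[-0.67,0.95,0.0,0,0,np.float64(-0.114)]]
[[-0.78,0.87,0.0,0,0,np.float64(-0.114)],[-0.87,0.77,0.0,0,0,np.float64(-0.114)],[-0.95,0.67,0.0,0,0,np.float64(-0.114)],[-1.02,0.56,0.0,0,0,np.float64(-0.114)],[-1.08,0.44,0.0,0,0,np.float64(-0.114)]]
[[-1.12,0.31,0.0,0,0,np.float64(-0.114)],[-1.15,0.18,0.0,0,0,np.float64(-0.114)],[-1.17,0.05,0.0,0,0,np.float64(-0.114)],[-1.16,-0.08,0.0,0,0,np.float64(-0.114)],[-1.15,-0.22,0.0,0,0,np.float64(-0.114)]]
[[-1.12,-0.34,0.0,0,0,np.float64(-0.114)],[-1.07,-0.47,0.0,0,0,np.float64(-0.114)],[-1.01,-0.59,0.0,0,0,np.float64(-0.114)],[-0.93,-0.7,0.0,0,0,np.float64(-0.114)],[-0.85,-0.8,0.0,0,0,np.float64(-0.114)]]
-> [441. 341. 220.] 6.02
```

Call:
move_arm([
  [3.4, -1.6, -0.1, 0, 0, -0.14],
  [3.6, -1.1, 0, 0, 0, -0.14],
  [3.7, -0.6, -0.1, 0, 0, -0.14],
  [3.8, -0.1, -0.1, 0, 0, -0.14],
  [3.7, 0.4, -0.1, 0, 0, -0.14],
], grip=0)

```text
time: 1.4
position: [271.5, -390.3, 214.8]
ee_rot: [0.89, 0.455, 0.0, 0.0]
wrist_force: [1.0, -0.6, -0.5]
width: 1.0
gripper_force: 0.0
```

Call:
move_arm([
  [3.6, 0.9, -0.1, 0, 0, -0.14],
  [3.5, 1.4, 0, 0, 0, -0.14],
  [3.3, 1.9, -0.1, 0, 0, -0.14],
  [3.0, 2.3, -0.1, 0, 0, -0.14],
  [2.6, 2.7, -0.1, 0, 0, -0.14],
])

```text
time: 1.9
position: [415.7, -269.2, 218.8]
ee_rot: [0.68, 0.733, -0.0, 0.0]
wrist_force: [0.6, -1.1, -0.0]
width: 1.0
gripper_force: 0.0
```

Call:
move_arm([
  [2.2, 3.1, 0, 0, 0, -0.14],
  [1.7, 3.3, -0.1, 0, 0, -0.14],
  [1.3, 3.6, -0.1, 0, 0, -0.14],
  [0.8, 3.7, -0.1, 0, 0, -0.14],
  [0.2, 3.8, 0, 0, 0, -0.14],
])

```text
time: 2.4
position: [561.7, -148.6, 221.8]
ee_rot: [0.388, 0.922, -0.0, 0.0]
wrist_force: [-0.2, -0.4, -0.0]
width: 0.999
gripper_force: 0.0
```

```bash
cat > look.py <<'E'
import sys
from rig import bot
from h import *
from plan import *
def look(n,x0,yaw,tag):
    s=bot.sense(); W=wristcam(bot,s); im=bot.capture("wrist"); cv2.imwrite(f"pics/{tag}.png",im)
    u=W["K"]@(W["R"]@(np.array(x0)+[0,0,20])+W["t"]); u=u[:2]/u[2]
    D=bot.trace("wrist",n); print([(np.round(d["rect"]).tolist(),round(d["confidence"],2)) for d in D],"expect",np.round(u))
    v=view(bot,"wrist",n,u)
    if v is None: print("missed"); return
    v.update(W); np.savez(f"{tag}.npz",K=v["K"],R=v["R"],t=v["t"],mask=v["mask"])
    r=fit(n,[v],x0,[yaw-.15,yaw+.15],False); print(n,"z0:",np.round(r.x,3),round(r.fun,3))
    r=fit(n,[v],x0,[yaw],True); print("free z:",np.round(r.x,3),round(r.fun,3))
    print(bot.sense()["time"],state(bot)[:2])
E
python3 - <<'E'
from look import *
look("moon_outer",(595.5,-150,0),.205,"w_mo")
E
```

```text
[([231.0, 130.0, 127.0, 134.0], 0.82)] expect [301. 204.]
moon_outer z0: [ 5.96115e+02 -1.50658e+02  2.21000e-01] 0.041
free z: [ 5.94906e+02 -1.49525e+02  7.36300e+00  2.18000e-01] 0.028
2.55 (array([ 561.71551785, -148.33632241,  221.12899633]), np.float64(2.3431224734710665))
```

Call:
move_arm([
  [2.1, 1.8, 0, 0, 0, -0.14],
  [1.9, 2.1, 0, 0, 0, -0.14],
  [1.6, 2.3, 0, 0, 0, -0.14],
  [1.2, 2.5, 0, 0, 0, -0.14],
  [0.9, 2.7, 0, 0, 0, -0.14],
])

```text
time: 3.05
position: [549.6, -10.0, 221.7]
ee_rot: [0.049, 0.999, -0.0, -0.0]
wrist_force: [0.1, -0.4, -0.3]
width: 0.998
gripper_force: 0.0
```

Call:
move_arm([
  [0.5, 2.8, 0, 0, 0, -0.14],
  [0.1, 2.8, 0, 0, 0, -0.14],
  [-0.3, 2.8, 0, 0, 0, -0.14],
  [-0.7, 2.7, 0, 0, 0, -0.14],
  [-1.1, 2.6, 0, 0, 0, -0.14],
])

```text
time: 3.55
position: [540.2, 130.4, 221.8]
ee_rot: [-0.296, 0.955, -0.0, -0.0]
wrist_force: [0.5, -0.1, 0.8]
width: 0.998
gripper_force: 0.0
```

Run:
```python
from look import *
look("nosed_outer",(555,131,0),.24,"w_no")
```

```text
[([220.0, 123.0, 116.0, 138.0], 0.57)] expect [271. 193.]
nosed_outer z0: [5.55802e+02 1.31673e+02 2.49000e-01] 0.012
free z: [ 5.56011e+02  1.31730e+02 -1.07600e+00  2.50000e-01] 0.01
3.7 (array([540.20017892, 130.70873938, 221.65011452]), np.float64(3.73966382535542))
```

Call:
move_arm([
  [-0.2, 1.2, 0, 0, 0, -0.114],
  [-0.3, 1.1, 0, 0, 0, -0.114],
  [-0.4, 1.1, 0, 0, 0, -0.114],
  [-0.6, 1.0, 0, 0, 0, -0.114],
  [-0.7, 1.0, 0, 0, 0, -0.114],
])

```text
time: 4.2
position: [515.5, 182.5, 221.6]
ee_rot: [-0.551, 0.834, -0.0, -0.0]
wrist_force: [-0.8, -0.1, 0.3]
width: 0.998
gripper_force: 0.0
```

Call:
move_arm([
  [-0.8, 0.9, 0, 0, 0, -0.114],
  [-0.9, 0.8, 0, 0, 0, -0.114],
  [-0.9, 0.7, 0, 0, 0, -0.114],
  [-1.0, 0.6, 0, 0, 0, -0.114],
  [-1.1, 0.4, 0, 0, 0, -0.114],
])

```text
time: 4.7
position: [490.0, 235.5, 221.7]
ee_rot: [0.764, -0.646, 0.0, 0.0]
wrist_force: [-0.1, 0.3, 0.4]
width: 1.003
gripper_force: 0.0
```

Call:
move_arm([
  [-1.1, 0.3, 0, 0, 0, -0.114],
  [-1.2, 0.2, 0, 0, 0, -0.114],
  [-1.2, 0, 0, 0, 0, -0.114],
  [-1.2, -0.1, 0, 0, 0, -0.114],
  [-1.1, -0.2, 0, 0, 0, -0.114],
])

```text
time: 5.2
position: [465.8, 289.1, 221.6]
ee_rot: [0.914, -0.405, 0.0, 0.0]
wrist_force: [1.0, 0.1, -0.2]
width: 0.995
gripper_force: 0.0
```

Call:
move_arm([
  [-1.1, -0.3, 0, 0, 0, -0.114],
  [-1.1, -0.5, 0, 0, 0, -0.114],
  [-1.0, -0.6, 0, 0, 0, -0.114],
  [-0.9, -0.7, 0, 0, 0, -0.114],
  [-0.9, -0.8, 0, 0, 0, -0.114],
])

```text
time: 5.7
position: [441.1, 342.0, 221.6]
ee_rot: [0.991, -0.131, 0.0, 0.0]
wrist_force: [0.5, 0.8, -0.1]
width: 0.999
gripper_force: 0.0
```

Run:
```python
from look import *
look("nosed_insert",(441,341,0),2.88,"w_ni")
cv2.imwrite("pics/crop1.png",cv2.imread("pics/w_ni.png"))
```

```text
[([242.0, 132.0, 78.0, 103.0], 0.84)] expect [280. 180.]
nosed_insert z0: [440.907 341.772   2.855] 0.011
free z: [4.40921e+02 3.41761e+02 1.96000e-01 2.85400e+00] 0.011
5.85 (array([440.86739595, 342.27917288, 221.63131172]), np.float64(-0.2681996368245749))
```

View pics/crop1.png

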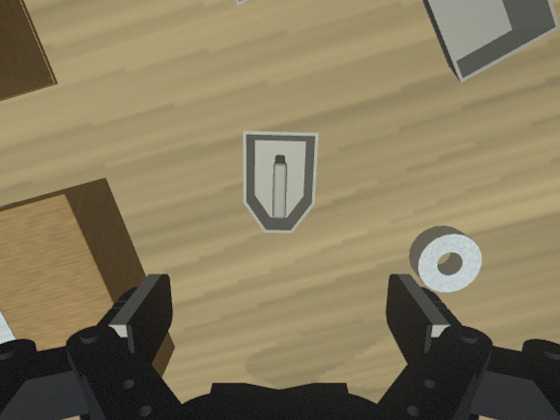

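The wrist view shows the nosed insert at (280,180), nose down-image, with its handle in line with the tool. The oblong tray shows at upper right (500,30). A wooden box at left (80,270) is over 110 mm clear. Fit error is about 1%, so I descend.

Call:
move_arm([
  [0, 0, 4, 0, 0, 0.02],
  [0, 0, 4, 0, 0, 0],
  [0, 0, 4, 0, 0, 0],
  [0, 0, 2.5, 0, 0, 0],
  [0, 0, 0.9, 0, 0, 0],
])

```text
time: 6.35
position: [439.4, 341.0, 65.1]
ee_rot: [0.99, -0.144, -0.002, 0.001]
wrist_force: [0.2, -0.2, -0.1]
width: 0.999
gripper_force: 0.0
```

Call:
move_arm([
  [0, 0, 0, 0, 0, 0],
  [0, 0, 0, 0, 0, 0],
  [0, 0, 0, 0, 0, 0],
  [0, 0, 0, 0, 0, 0],
  [0, 0, 0, 0, 0, 0],
], grip=255, grip_force=60)

```text
time: 6.85
position: [441.0, 343.6, 68.4]
ee_rot: [0.99, -0.141, 0.001, -0.0]
wrist_force: [0.5, -0.5, 0.8]
width: 0.142
gripper_force: 0.0
```

Call:
move_arm([
  [0, 0, 0, 0, 0, 0],
  [0, 0, 0, 0, 0, 0],
  [0, 0, 0, 0, 0, 0],
  [0, 0, 0, 0, 0, 0],
  [0, 0, 0, 0, 0, 0],
])

```text
time: 7.35
position: [440.5, 343.2, 67.6]
ee_rot: [0.99, -0.141, -0.0, 0.0]
wrist_force: [-0.1, 0.5, -0.9]
width: 0.0
gripper_force: 0.0
```

Run:
```python
from rig import bot
from plan import *
p,psi,s=state(bot); print(p,psi,s["width"],s["gripper_force"],s["joints"])
```

```text
[440.46009494 343.24649678  67.58320784] -0.2833717842092082 3.150479360147794e-05 0.0 [ 5.31057022e-01  4.71770101e-01 -2.82344355e-01  8.16771998e-01
  8.93738125e-06 -2.32716385e+00]
```

Run:
```python
from rig import bot
import cv2
cv2.imwrite("pics/miss.png",bot.capture("wrist"))
```

```text
(no output)
```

View pics/miss.png

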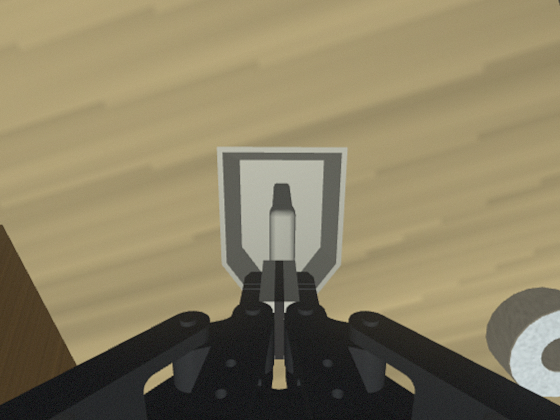

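Run:
```python
import cv2
cv2.imwrite("pics/missz.png",cv2.resize(cv2.imread("pics/miss.png")[170:370,180:380],None,fx=3,fy=3,interpolation=2))
```

```text
(no output)
```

View pics/missz.png

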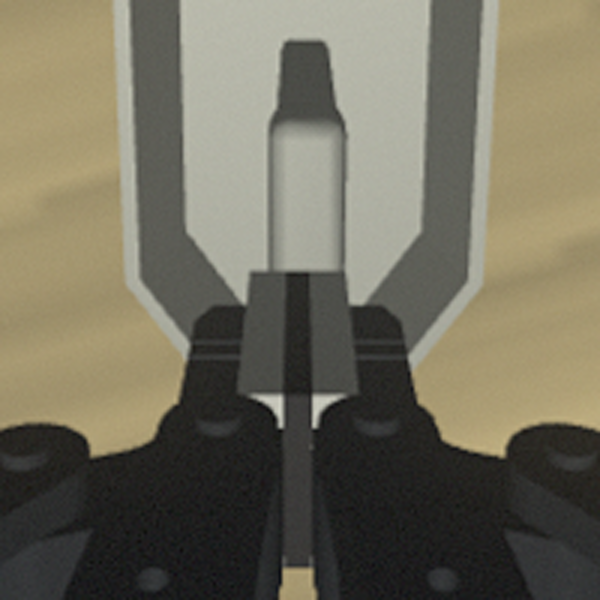

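The crop shows the shut fingertips' edge at about (280,260), in front of and above the bar, which spans rows 208 to 262 and stays centred. Solved with the calibration, the tips sit about 20 mm *behind* the reported TCP, and 33 mm behind when open. So the real fingers reach about 39 mm less than the text says. I'll open, go 39 mm lower and regrip.

Call:
move_arm([
  [0, 0, 0, 0, 0, 0],
  [0, 0, 0, 0, 0, 0],
  [0, 0, 0, 0, 0, 0],
  [0, 0, 0, 0, 0, 0],
  [0, 0, 0, 0, 0, 0],
], grip=0)

```text
time: 7.9
position: [440.5, 343.2, 67.6]
ee_rot: [0.99, -0.141, -0.0, 0.0]
wrist_force: [0.1, -0.8, 0.7]
width: 0.849
gripper_force: 0.0
```

Call:
move_arm([
  [0, 0, 0, 0, 0, 0],
  [0, 0, 0, 0, 0, 0],
  [0, 0, 1, 0, 0, 0],
  [0, 0, 1, 0, 0, 0],
  [0, 0, 0.5, 0, 0, 0],
])

```text
time: 8.4
position: [439.7, 342.8, 41.0]
ee_rot: [0.99, -0.141, -0.001, 0.001]
wrist_force: [-0.1, -0.3, -0.2]
width: 1.0
gripper_force: 0.0
```

Call:
move_arm([
  [0, 0, 0.5, 0, 0, 0],
  [0, 0, 0.5, 0, 0, 0],
  [0, 0, 0.4, 0, 0, 0],
  [0, 0, 0, 0, 0, 0],
  [0, 0, 0, 0, 0, 0],
])

```text
time: 8.9
position: [440.6, 343.3, 28.7]
ee_rot: [0.99, -0.141, 0.0, -0.0]
wrist_force: [0.3, -0.8, -0.3]
width: 0.997
gripper_force: 0.0
```

Call:
move_arm([
  [0, 0, 0, 0, 0, 0],
  [0, 0, 0, 0, 0, 0],
  [0, 0, 0, 0, 0, 0],
  [0, 0, 0, 0, 0, 0],
  [0, 0, 0, 0, 0, 0],
], grip=255)

```text
time: 9.4
position: [440.5, 343.2, 28.7]
ee_rot: [0.99, -0.141, 0.0, 0.0]
wrist_force: [-1.9, -2.0, 1.1]
width: 0.144
gripper_force: 0.8
```

Call:
move_arm([
  [0, 0, 0, 0, 0, 0],
  [0, 0, 0, 0, 0, 0],
  [0, 0, 0, 0, 0, 0],
  [0, 0, 0, 0, 0, 0],
  [0, 0, 0, 0, 0, 0],
])

```text
time: 9.9
position: [440.5, 343.2, 28.6]
ee_rot: [0.99, -0.141, -0.0, 0.0]
wrist_force: [-0.7, -0.1, 0.2]
width: 0.125
gripper_force: 62.4
```

Run:
```python
from rig import bot
from plan import *
import cv2
p,psi,s=state(bot); print(p,psi,s["width"],s["gripper_force"],s["joints"][5])
cv2.imwrite("pics/grip.png",bot.capture("wrist"))
plan(p,psi,[(p[0],p[1],p[2]+110,0,5),(556,132,p[2]+110,.25-np.pi-psi,25)])
```

```text
[440.46065301 343.20595671  28.62283821] -0.28343522997033044 0.12498418598615083 62.36052632331848 -2.3271207401661256
[[0.0,-0.0,-2.2,0,0,0.0],[0.0,-0.0,-2.2,0,0,0.0],[0.0,-0.0,-2.2,0,0,0.0],[0.0,-0.0,-2.2,0,0,0.0],[0.0,-0.0,-2.2,0,0,0.0]]
-> [440.5 343.2 138.6] -0.283
[[0.68,0.68,-0.0,0,0,np.float64(0.104)],[0.75,0.61,-0.0,0,0,np.float64(0.104)],[0.81,0.53,-0.0,0,0,np.float64(0.104)],[0.86,0.44,-0.0,0,0,np.float64(0.104)],[0.9,0.35,-0.0,0,0,np.float64(0.104)]]
[[0.93,0.25,-0.0,0,0,np.float64(0.104)],[0.95,0.16,-0.0,0,0,np.float64(0.104)],[0.96,0.06,-0.0,0,0,np.float64(0.104)],[0.96,-0.04,-0.0,0,0,np.float64(0.104)],[0.95,-0.14,-0.0,0,0,np.float64(0.104)]]
[[0.93,-0.24,-0.0,0,0,np.float64(0.104)],[0.9,-0.34,-0.0,0,0,np.float64(0.104)],[0.86,-0.43,-0.0,0,0,np.float64(0.104)],[0.81,-0.52,-0.0,0,0,np.float64(0.104)],[0.76,-0.6,-0.0,0,0,np.float64(0.104)]]
[[0.69,-0.67,-0.0,0,0,np.float64(0.104)],[0.62,-0.74,-0.0,0,0,np.float64(0.104)],[0.53,-0.8,-0.0,0,0,np.float64(0.104)],[0.45,-0.85,-0.0,0,0,np.float64(0.104)],[0.36,-0.89,-0.0,0,0,np.float64(0.104)]]
[[0.26,-0.93,-0.0,0,0,np.float64(0.104)],[0.17,-0.95,-0.0,0,0,np.float64(0.104)],[0.07,-0.96,-0.0,0,0,np.float64(0.104)],[-0.04,-0.96,-0.0,0,0,np.float64(0.104)],[-0.13,-0.95,-0.0,0,0,np.float64(0.104)]]
-> [556.  132.  138.6] -2.883
```

Gripped: opening 10.6 mm at 62 N. Lift, swing round and carry.

Call:
move_arm([
  [0, 0, -1.5, 0, 0, 0],
  [0, 0, -2.4, 0, 0, 0],
  [0, 0, -2.6, 0, 0, 0],
  [0, 0, -2.5, 0, 0, 0],
  [0, 0, -2, 0, 0, 0],
])

```text
time: 10.45
position: [440.6, 343.4, 139.9]
ee_rot: [0.99, -0.141, 0.0, -0.0]
wrist_force: [-0.4, -0.5, -1.7]
width: 0.132
gripper_force: 62.0
```

Call:
move_arm([
  [0.7, 0.7, 0, 0, 0, 0.104],
  [0.7, 0.6, 0, 0, 0, 0.104],
  [0.8, 0.5, 0, 0, 0, 0.104],
  [0.9, 0.4, 0, 0, 0, 0.104],
  [0.9, 0.4, 0, 0, 0, 0.104],
])

```text
time: 10.95
position: [463.8, 300.7, 138.4]
ee_rot: [0.92, -0.393, -0.0, 0.0]
wrist_force: [-0.7, 0.4, -2.2]
width: 0.125
gripper_force: 62.0
```

Call:
move_arm([
  [0.9, 0.3, 0, 0, 0, 0.104],
  [0.9, 0.2, 0, 0, 0, 0.104],
  [1.0, 0.1, 0, 0, 0, 0.104],
  [1.0, 0, 0, 0, 0, 0.104],
  [0.9, -0.1, 0, 0, 0, 0.104],
])

```text
time: 11.45
position: [484.6, 257.6, 138.4]
ee_rot: [0.788, -0.616, -0.0, 0.0]
wrist_force: [-0.7, -0.5, -1.6]
width: 0.123
gripper_force: 62.0
```

Call:
move_arm([
  [0.9, -0.2, 0, 0, 0, 0.104],
  [0.9, -0.3, 0, 0, 0, 0.104],
  [0.9, -0.4, 0, 0, 0, 0.104],
  [0.8, -0.5, 0, 0, 0, 0.104],
  [0.8, -0.6, 0, 0, 0, 0.104],
])

```text
time: 11.95
position: [506.4, 215.0, 138.4]
ee_rot: [-0.603, 0.798, 0.0, -0.0]
wrist_force: [0.5, 0.1, -1.3]
width: 0.128
gripper_force: 62.0
```

Call:
move_arm([
  [0.7, -0.7, 0, 0, 0, 0.104],
  [0.6, -0.7, 0, 0, 0, 0.104],
  [0.5, -0.8, 0, 0, 0, 0.104],
  [0.4, -0.8, 0, 0, 0, 0.104],
  [0.4, -0.9, 0, 0, 0, 0.104],
])

```text
time: 12.45
position: [529.2, 173.5, 138.4]
ee_rot: [-0.377, 0.926, 0.0, -0.0]
wrist_force: [0.0, -0.3, -1.6]
width: 0.126
gripper_force: 62.0
```

Call:
move_arm([
  [0.3, -0.9, 0, 0, 0, 0.104],
  [0.2, -0.9, 0, 0, 0, 0.104],
  [0.1, -1.0, 0, 0, 0, 0.104],
  [0, -1.0, 0, 0, 0, 0.104],
  [-0.1, -1.0, 0, 0, 0, 0.104],
])

```text
time: 12.95
position: [551.0, 129.8, 138.3]
ee_rot: [-0.127, 0.992, 0.0, -0.0]
wrist_force: [0.3, 0.5, -1.9]
width: 0.128
gripper_force: 62.0
```

Run:
```python
from look import *
p,psi,s=state(bot); print(p,psi,s["width"],s["joints"][5])
W=wristcam(bot,s); bot.capture("wrist")
# held insert pose from the wrist view (expected height p_z-28.6)
x0=np.array([p[0],p[1],p[2]-28.6]); u=W["K"]@(W["R"]@(x0+[0,0,30])+W["t"]); u=u[:2]/u[2]
for n in ("nosed_insert",):
    D=bot.trace("wrist",n); print([(np.round(d["rect"]).tolist(),round(d["confidence"],2)) for d in D],u)
im=bot.capture("wrist")
ps=parts("nosed_insert"); c,s_=np.cos(psi+np.pi),np.sin(psi+np.pi)
for q,nn,col in(((*(x0+np.array([.8*np.cos(psi),.8*np.sin(psi),0])),psi+np.pi),"nosed_insert",(0,0,255)),((555.9,131.7,0,.25),"nosed_outer",(0,255,0))):
    c,s_=np.cos(q[3]),np.sin(q[3])
    w=parts(nn)[0]@np.array([[c,s_,0],[-s_,c,0],[0,0,1]])+q[:3]; k=len(w)//2
    uu=(W["K"]@((W["R"]@w.T).T+W["t"]).T).T; uu=uu[:,:2]/uu[:,2:]
    for h in(uu[:k],uu[k:]): cv2.polylines(im,[np.round(h).astype(int)],True,col,1)
cv2.imwrite("pics/held1.png",im)
d=np.array([555.9,131.7])-p[:2]-.8*np.array([np.cos(psi),np.sin(psi)])
print("tool shift cm",(d[0]*np.cos(psi)+d[1]*np.sin(psi))/10,(d[0]*np.sin(psi)-d[1]*np.cos(psi))/10,"az",psi-(.25-np.pi),bot.sense()["time"])
```

```text
[550.99347036 129.80511614 138.31591776] 3.3956102014410705 0.12763485915103506 -0.15188413583873114
[([203.0, 156.0, 159.0, 206.0], 0.92)] [277.80277249 260.7656848 ]
tool shift cm -0.6025256370847305 0.060109383889875787 az 6.287202855030864 13.1
```

View pics/held1.png

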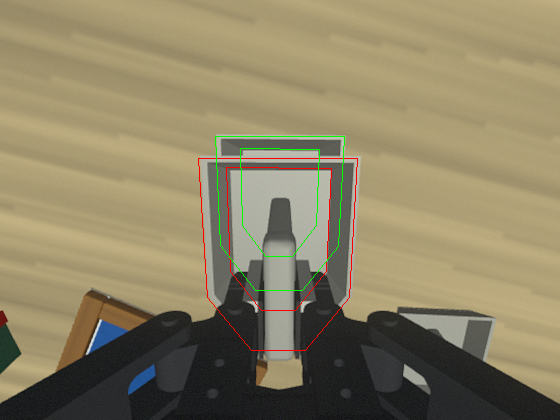

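The picture shows the held nosed insert (rim from 200,158 to 357,300) matching the red prediction. The outer below matches green (215 to 345, 136). A 6 mm correction is needed, then lower.

Call:
move_arm([
  [-0.6, 0.1, 0, 0, 0, 0],
  [0, 0, 1.5, 0, 0, 0],
  [0, 0, 2, 0, 0, 0],
  [0, 0, 2, 0, 0, 0],
  [0, 0, 1.5, 0, 0, 0],
])

```text
time: 13.6
position: [556.2, 133.4, 67.4]
ee_rot: [-0.13, 0.991, 0.0, -0.0]
wrist_force: [0.5, -0.1, -2.3]
width: 0.123
gripper_force: 62.0
```

Call:
move_arm([
  [0, 0, 1, 0, 0, 0],
  [0, 0, 1, 0, 0, 0],
  [0, 0, 0.8, 0, 0, 0],
  [0, 0, 0.4, 0, 0, 0],
  [0, 0, 0.2, 0, 0, 0],
])

```text
time: 14.1
position: [556.6, 132.6, 34.4]
ee_rot: [-0.129, 0.992, 0.0, 0.0]
wrist_force: [-0.5, 0.1, -1.8]
width: 0.131
gripper_force: 62.0
```

Run:
```python
from rig import bot
from plan import *
p,psi,s=state(bot); print(p,psi,s["wrist_force"],s["time"])
```

```text
[556.62293031 132.62175788  34.44540224] 3.4000029071593616 [-0.4813059   0.06086337 -1.76112667] 14.1
```

Call:
move_arm([
  [0, 0, 0.1, 0, 0, 0],
  [0, 0, 0.1, 0, 0, 0],
  [0, 0, 0, 0, 0, 0],
  [0, 0, 0, 0, 0, 0],
  [0, 0, 0, 0, 0, 0],
])

```text
time: 14.6
position: [556.7, 132.6, 32.8]
ee_rot: [-0.129, 0.992, 0.0, 0.0]
wrist_force: [-0.0, 0.3, -2.0]
width: 0.124
gripper_force: 62.0
```

Call:
move_arm([
  [0, 0, 0, 0, 0, 0],
  [0, 0, 0, 0, 0, 0],
  [0, 0, 0, 0, 0, 0],
  [0, 0, 0, 0, 0, 0],
  [0, 0, 0, 0, 0, 0],
], grip=0)

```text
time: 15.1
position: [556.6, 132.6, 32.7]
ee_rot: [-0.129, 0.992, 0.0, 0.0]
wrist_force: [-0.7, -0.7, 0.7]
width: 0.956
gripper_force: 0.0
```

Call:
move_arm([
  [0, 0, 0, 0, 0, 0],
  [0, 0, -1, 0, 0, 0],
  [0, 0, -2.5, 0, 0, 0],
  [0, 0, -3.5, 0, 0, 0],
  [0, 0, -4, 0, 0, 0],
])

```text
time: 15.6
position: [555.8, 132.5, 143.8]
ee_rot: [-0.129, 0.992, 0.0, -0.001]
wrist_force: [1.0, -0.7, 0.7]
width: 1.0
gripper_force: 0.0
```

Call:
move_arm([
  [0, 0, -3.5, 0, 0, 0],
  [0, 0, -2.5, 0, 0, 0],
  [0, 0, -1, 0, 0, 0],
  [0, 0, 0, 0, 0, 0],
  [0, 0, 0, 0, 0, 0],
])

```text
time: 16.1
position: [555.9, 132.5, 211.5]
ee_rot: [-0.129, 0.992, 0.0, -0.001]
wrist_force: [0.1, 0.2, -0.7]
width: 1.001
gripper_force: 0.0
```

Run:
```python
from look import *
look("nosed_insert",(556,132,4),.25,"w_ni2")
im=cv2.imread("pics/w_ni2.png"); cv2.imwrite("pics/v.png",cv2.resize(im[60:310,130:430],None,fx=2,fy=2))
p,psi,s=state(bot)
plan(p,psi,[(483.5,-349.6,p[2],2.25-psi,20)])
```

```text
[([241.0, 134.0, 77.0, 104.0], 0.88)] expect [278. 184.]
nosed_insert z0: [5.54644e+02 1.33033e+02 2.60000e-01] 0.009
free z: [5.54549e+02 1.33022e+02 5.04100e+00 2.58000e-01] 0.007
16.25 (array([555.71139309, 132.50104727, 211.10070744]), np.float64(3.399754372300659))
[[0.96,-2.24,-0.0,0,0,np.float64(0.057)],[0.84,-2.29,-0.0,0,0,np.float64(0.057)],[0.7,-2.33,-0.0,0,0,np.float64(0.057)],[0.57,-2.37,-0.0,0,0,np.float64(0.057)],[0.43,-2.4,-0.0,0,0,np.float64(0.057)]]
[[0.3,-2.42,-0.0,0,0,np.float64(0.057)],[0.16,-2.43,-0.0,0,0,np.float64(0.057)],[0.02,-2.44,-0.0,0,0,np.float64(0.057)],[-0.12,-2.43,-0.0,0,0,np.float64(0.057)],[-0.26,-2.42,-0.0,0,0,np.float64(0.057)]]
[[-0.4,-2.41,-0.0,0,0,np.float64(0.057)],[-0.53,-2.38,-0.0,0,0,np.float64(0.057)],[-0.67,-2.34,-0.0,0,0,np.float64(0.057)],[-0.8,-2.3,-0.0,0,0,np.float64(0.057)],[-0.93,-2.25,-0.0,0,0,np.float64(0.057)]]
[[-1.06,-2.2,-0.0,0,0,np.float64(0.057)],[-1.18,-2.14,-0.0,0,0,np.float64(0.057)],[-1.3,-2.06,-0.0,0,0,np.float64(0.057)],[-1.41,-1.99,-0.0,0,0,np.float64(0.057)],[-1.52,-1.9,-0.0,0,0,np.float64(0.057)]]
-> [ 483.5 -349.6  211.1] 2.26
```

View pics/v.png

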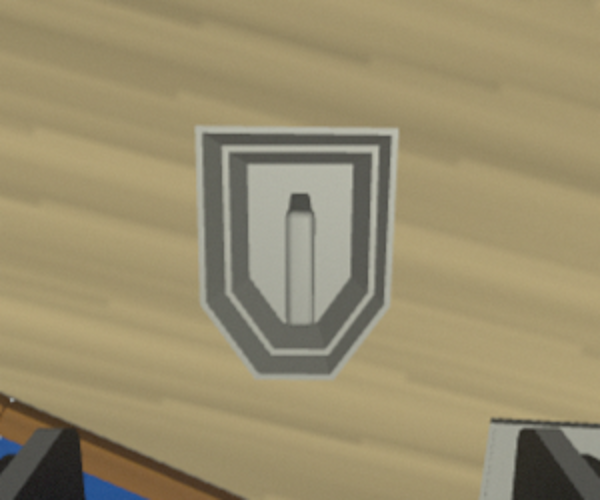

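The nosed insert sits evenly inside its outer (nested rims concentric, fitted height ≈ 4–5 mm). On to the moon insert.

Call:
move_arm([
  [1.0, -2.2, 0, 0, 0, 0.057],
  [0.8, -2.3, 0, 0, 0, 0.057],
  [0.7, -2.3, 0, 0, 0, 0.057],
  [0.6, -2.4, 0, 0, 0, 0.057],
  [0.4, -2.4, 0, 0, 0, 0.057],
])

```text
time: 16.75
position: [537.7, 11.5, 211.6]
ee_rot: [0.015, 1.0, 0.0, -0.001]
wrist_force: [-0.1, 0.5, 0.2]
width: 1.0
gripper_force: 0.0
```

Call:
move_arm([
  [0.3, -2.4, 0, 0, 0, 0.057],
  [0.2, -2.4, 0, 0, 0, 0.057],
  [0, -2.4, 0, 0, 0, 0.057],
  [-0.1, -2.4, 0, 0, 0, 0.057],
  [-0.3, -2.4, 0, 0, 0, 0.057],
])

```text
time: 17.25
position: [519.8, -107.5, 211.6]
ee_rot: [0.156, 0.988, 0.0, -0.001]
wrist_force: [-0.3, 0.6, -0.9]
width: 1.0
gripper_force: 0.0
```

Call:
move_arm([
  [-0.4, -2.4, 0, 0, 0, 0.057],
  [-0.5, -2.4, 0, 0, 0, 0.057],
  [-0.7, -2.4, 0, 0, 0, 0.057],
  [-0.8, -2.3, 0, 0, 0, 0.057],
  [-0.9, -2.3, 0, 0, 0, 0.057],
])

```text
time: 17.75
position: [501.1, -229.0, 211.6]
ee_rot: [0.295, 0.955, 0.0, -0.001]
wrist_force: [-0.1, 0.2, 0.2]
width: 1.0
gripper_force: 0.0
```

Call:
move_arm([
  [-1.1, -2.2, 0, 0, 0, 0.057],
  [-1.2, -2.1, 0, 0, 0, 0.057],
  [-1.3, -2.1, 0, 0, 0, 0.057],
  [-1.4, -2.0, 0, 0, 0, 0.057],
  [-1.5, -1.9, 0, 0, 0, 0.057],
])

```text
time: 18.25
position: [483.2, -349.7, 211.5]
ee_rot: [0.428, 0.904, 0.0, -0.001]
wrist_force: [0.2, 0.6, -0.4]
width: 0.999
gripper_force: 0.0
```

Run:
```python
from look import *
look("moon_insert",(483.5,-349.6,0),2.25,"w_mi")
cv2.imwrite("pics/v2.png",cv2.imread("pics/w_mi.png"))
```

```text
[([17.0, 60.0, 112.0, 123.0], 0.7), ([220.0, 139.0, 116.0, 85.0], 0.67)] expect [279. 183.]
moon_insert z0: [ 483.11  -350.361    2.26 ] 0.035
free z: [ 482.879 -349.811    4.396    2.259] 0.028
18.4 (array([ 483.10134139, -349.77514852,  211.28316087]), np.float64(2.2580626128706913))
```

View pics/v2.png

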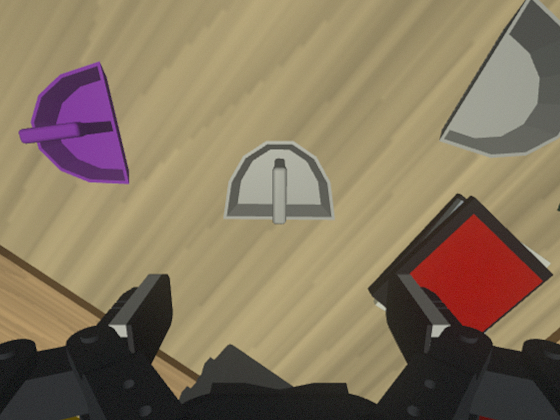

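The wrist view shows the grey moon_insert at (279,180), straight back at row 217, with its handle in line with the tool. The purple look-alike is at (85,125) and the moon_outer at upper right. I'll refine the half-moon outline model (8 facets with mitred offset reproduces the given sizes) and refit the saved views.

```bash
cat >> h.py <<'E'
def moon(o,N=8):
    t=np.linspace(-np.pi/2,np.pi/2,N+1); P=np.c_[-26+60*np.cos(t),46*np.sin(t)]
    n=len(P); L=[]
    for i in range(n):
        d=P[(i+1)%n]-P[i]; m=np.array([d[1],-d[0]])/np.linalg.norm(d); L.append((m,m@P[i]+o))
    return np.array([np.linalg.solve([L[i-1][0],L[i][0]],[L[i-1][1],L[i][1]]) for i in range(n)])
E
python3 - <<'E'
from h import *
for n,f,x0,y in(("moon_outer","w_mo",(595.5,-150,0),.22),("moon_insert","w_mi",(483,-350,0),2.26)):
    v=dict(np.load(f+".npz"))
    for fz in(False,True):
        r=fit(n,[v],x0,[y-.1,y+.1],fz); print(n,np.round(r.x,3),round(r.fun,3))
print(np.ptp(moon(17.5),axis=0),np.ptp(moon(8.45),axis=0))
E
```

```text
moon_outer [ 5.96263e+02 -1.50438e+02  2.22000e-01] 0.029
moon_outer [ 5.95180e+02 -1.49872e+02  4.35300e+00  2.19000e-01] 0.02
moon_insert [ 483.259 -350.575    2.26 ] 0.032
moon_insert [ 483.014 -349.938    3.945    2.26 ] 0.028
[ 95.57941234 132.74212439] [ 77.17977338 111.67262578]
```

Call:
move_arm([
  [0, 0.1, 2, 0, 0, 0],
  [0, 0, 3.5, 0, 0, 0],
  [0, 0, 4, 0, 0, 0],
  [0, 0, 3.5, 0, 0, 0],
  [0, 0, 2, 0, 0, 0],
])

```text
time: 18.9
position: [483.2, -345.8, 59.3]
ee_rot: [0.426, 0.905, 0.001, -0.002]
wrist_force: [-0.4, -0.3, 0.6]
width: 0.998
gripper_force: 0.0
```

Call:
move_arm([
  [0, 0, 1.5, 0, 0, 0],
  [0, 0, 1, 0, 0, 0],
  [0, 0, 0.8, 0, 0, 0],
  [0, 0, 0, 0, 0, 0],
  [0, 0, 0, 0, 0, 0],
])

```text
time: 19.4
position: [484.9, -348.4, 30.1]
ee_rot: [0.427, 0.904, -0.0, 0.0]
wrist_force: [0.6, 0.6, -0.1]
width: 1.001
gripper_force: 0.0
```

Call:
move_arm([
  [0, 0, 0, 0, 0, 0],
  [0, 0, 0, 0, 0, 0],
  [0, 0, 0, 0, 0, 0],
  [0, 0, 0, 0, 0, 0],
  [0, 0, 0, 0, 0, 0],
], grip=255)

```text
time: 19.9
position: [484.6, -348.5, 29.7]
ee_rot: [0.427, 0.904, -0.0, 0.0]
wrist_force: [-1.9, -1.4, 0.7]
width: 0.147
gripper_force: 0.9
```

Call:
move_arm([
  [0, 0, 0, 0, 0, 0],
  [0, 0, 0, 0, 0, 0],
  [0, 0, 0, 0, 0, 0],
  [0, 0, 0, 0, 0, 0],
  [0, 0, 0, 0, 0, 0],
])

```text
time: 20.4
position: [484.6, -348.5, 29.7]
ee_rot: [0.427, 0.904, -0.0, 0.0]
wrist_force: [-0.0, -1.5, 0.9]
width: 0.127
gripper_force: 62.0
```

Run:
```python
from rig import bot
from plan import *
p,psi,s=state(bot); print(p,psi,s["width"],s["gripper_force"],s["joints"][5])
c,q=np.cos(psi),np.sin(psi); d=np.array([483.1,-350.3])-p[:2]; print("insert off tool x",d[0]*c+d[1]*q,"y",d[0]*q-d[1]*c)
plan(p+[0,0,110],psi,[(596,-150,p[2]+110,.221-psi,20)])
```

```text
[ 484.63689488 -348.47403438   29.66589296] 2.2597657819713306 0.12678751446146314 62.019463777542114 0.13607652619001576
insert off tool x -0.4323970677316632 y -2.3471747014681004
[[0.41,1.06,-0.0,0,0,np.float64(0.102)],[0.52,1.01,-0.0,0,0,np.float64(0.102)],[0.62,0.96,-0.0,0,0,np.float64(0.102)],[0.71,0.89,-0.0,0,0,np.float64(0.102)],[0.8,0.81,-0.0,0,0,np.float64(0.102)]]
[[0.88,0.72,-0.0,0,0,np.float64(0.102)],[0.95,0.63,-0.0,0,0,np.float64(0.102)],[1.01,0.53,-0.0,0,0,np.float64(0.102)],[1.05,0.43,-0.0,0,0,np.float64(0.102)],[1.09,0.32,-0.0,0,0,np.float64(0.102)]]
[[1.12,0.2,-0.0,0,0,np.float64(0.102)],[1.13,0.09,-0.0,0,0,np.float64(0.102)],[1.14,-0.03,-0.0,0,0,np.float64(0.102)],[1.13,-0.14,-0.0,0,0,np.float64(0.102)],[1.11,-0.26,-0.0,0,0,np.float64(0.102)]]
[[1.08,-0.37,-0.0,0,0,np.float64(0.102)],[1.03,-0.47,-0.0,0,0,np.float64(0.102)],[0.98,-0.58,-0.0,0,0,np.float64(0.102)],[0.92,-0.67,-0.0,0,0,np.float64(0.102)],[0.84,-0.77,-0.0,0,0,np.float64(0.102)]]
-> [ 596.  -150.   139.7] 0.22
```

Call:
move_arm([
  [0, 0, -1.5, 0, 0, 0],
  [0, 0, -2.4, 0, 0, 0],
  [0, 0, -2.6, 0, 0, 0],
  [0, 0, -2.5, 0, 0, 0],
  [0, 0, -2, 0, 0, 0],
])

```text
time: 20.9
position: [484.8, -348.3, 140.8]
ee_rot: [0.427, 0.904, 0.0, 0.0]
wrist_force: [-0.1, -1.2, -1.8]
width: 0.126
gripper_force: 61.7
```

Call:
move_arm([
  [0.4, 1.1, 0, 0, 0, 0.102],
  [0.5, 1.0, 0, 0, 0, 0.102],
  [0.6, 1.0, 0, 0, 0, 0.102],
  [0.7, 0.9, 0, 0, 0, 0.102],
  [0.8, 0.8, 0, 0, 0, 0.102],
])

```text
time: 21.4
position: [513.4, -298.1, 139.3]
ee_rot: [0.643, 0.766, 0.0, -0.0]
wrist_force: [0.1, 0.4, -1.2]
width: 0.123
gripper_force: 61.7
```

Call:
move_arm([
  [0.9, 0.7, 0, 0, 0, 0.102],
  [1.0, 0.6, 0, 0, 0, 0.102],
  [1.0, 0.5, 0, 0, 0, 0.102],
  [1.0, 0.4, 0, 0, 0, 0.102],
  [1.1, 0.3, 0, 0, 0, 0.102],
])

```text
time: 21.9
position: [539.8, -248.3, 139.2]
ee_rot: [0.815, 0.579, -0.0, -0.0]
wrist_force: [0.4, -0.2, -1.7]
width: 0.132
gripper_force: 61.7
```

Call:
move_arm([
  [1.1, 0.2, 0, 0, 0, 0.102],
  [1.1, 0.1, 0, 0, 0, 0.102],
  [1.1, 0, 0, 0, 0, 0.102],
  [1.1, -0.1, 0, 0, 0, 0.102],
  [1.1, -0.3, 0, 0, 0, 0.102],
])

```text
time: 22.4
position: [567.3, -200.0, 139.3]
ee_rot: [0.935, 0.355, -0.0, -0.0]
wrist_force: [0.3, 0.1, -1.6]
width: 0.128
gripper_force: 61.7
```

Call:
move_arm([
  [1.1, -0.4, 0, 0, 0, 0.102],
  [1.0, -0.5, 0, 0, 0, 0.102],
  [1.0, -0.6, 0, 0, 0, 0.102],
  [0.9, -0.7, 0, 0, 0, 0.102],
  [0.8, -0.8, 0, 0, 0, 0.102],
])

```text
time: 22.9
position: [594.0, -149.3, 139.2]
ee_rot: [0.994, 0.108, -0.0, -0.0]
wrist_force: [-0.4, 1.1, -1.0]
width: 0.127
gripper_force: 61.7
```

Run:
```python
from look import *
p,psi,s=state(bot); print(p,psi,s["width"],s["joints"][5])
W=wristcam(bot,s); im=bot.capture("wrist")
u=np.array([np.cos(psi),np.sin(psi)])
for q,nn,col in(((*(p[:2]-.4*u),p[2]-29.7,psi),"moon_insert",(0,0,255)),((596,-150.3,0,.221),"moon_outer",(0,255,0))):
    c,s_=np.cos(q[3]),np.sin(q[3])
    w=parts(nn)[0]@np.array([[c,s_,0],[-s_,c,0],[0,0,1]])+q[:3]; k=len(w)//2
    uu=(W["K"]@((W["R"]@w.T).T+W["t"]).T).T; uu=uu[:,:2]/uu[:,2:]
    for h in(uu[:k],uu[k:]): cv2.polylines(im,[np.round(h).astype(int)],True,col,1)
cv2.imwrite("pics/held2.png",im)
d=np.array([596,-150.3])-p[:2]+.4*u
print("shift cm",d@u/10,(d[0]*u[1]-d[1]*u[0])/10,"az",psi-.221,bot.sense()["time"])
```

```text
[ 593.9568285  -149.26966785  139.20140472] 0.2156788487232163 0.12728188284263264 2.5602086064278256
shift cm 0.21753319538219582 0.14437210938457964 az -0.005321151276783703 22.95
```

View pics/held2.png

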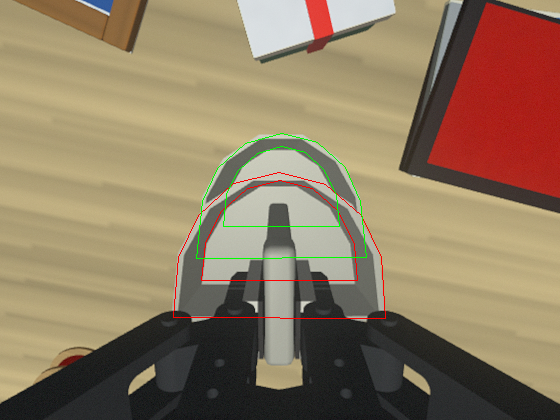

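The held moon insert (red) and the outer (green) both match. The front facet deviates equally in both, so the relative offset is good: 2 mm forward, 1 mm sideways. Lower.

Call:
move_arm([
  [0.2, 0.1, 0, 0, 0, 0],
  [0, 0, 1.5, 0, 0, 0],
  [0, 0, 2, 0, 0, 0],
  [0, 0, 2, 0, 0, 0],
  [0, 0, 1.5, 0, 0, 0],
])

```text
time: 23.45
position: [595.4, -151.0, 68.2]
ee_rot: [0.994, 0.111, -0.001, -0.0]
wrist_force: [-0.0, 0.0, -1.7]
width: 0.128
gripper_force: 61.7
```

Call:
move_arm([
  [0, 0, 1, 0, 0, 0],
  [0, 0, 1, 0, 0, 0],
  [0, 0, 0.8, 0, 0, 0],
  [0, 0, 0.4, 0, 0, 0],
  [0, 0, 0.2, 0, 0, 0],
])

```text
time: 23.95
position: [596.2, -150.5, 35.4]
ee_rot: [0.994, 0.11, -0.0, -0.0]
wrist_force: [-0.3, -0.6, -1.4]
width: 0.127
gripper_force: 61.7
```

Call:
move_arm([
  [0, 0, 0, 0, 0, 0],
  [0, 0, 0.1, 0, 0, 0],
  [0, 0, 0, 0, 0, 0],
  [0, 0, 0, 0, 0, 0],
  [0, 0, 0, 0, 0, 0],
])

```text
time: 24.45
position: [596.3, -150.6, 34.8]
ee_rot: [0.994, 0.11, 0.0, 0.0]
wrist_force: [0.4, 0.2, -1.2]
width: 0.127
gripper_force: 61.7
```

Call:
move_arm([
  [0, 0, 0.1, 0, 0, 0],
  [0, 0, 0, 0, 0, 0],
  [0, 0, 0, 0, 0, 0],
  [0, 0, 0, 0, 0, 0],
  [0, 0, 0, 0, 0, 0],
])

```text
time: 24.95
position: [596.2, -150.5, 33.6]
ee_rot: [0.994, 0.11, 0.0, 0.0]
wrist_force: [-0.4, 0.3, -1.1]
width: 0.121
gripper_force: 61.8
```

Call:
move_arm([
  [0, 0, 0, 0, 0, 0],
  [0, 0, 0, 0, 0, 0],
  [0, 0, 0, 0, 0, 0],
  [0, 0, 0, 0, 0, 0],
  [0, 0, 0, 0, 0, 0],
], grip=0)

```text
time: 25.45
position: [596.2, -150.5, 33.6]
ee_rot: [0.994, 0.11, 0.0, 0.0]
wrist_force: [0.6, 0.4, 0.5]
width: 0.961
gripper_force: 0.0
```

Call:
move_arm([
  [0, 0, 0, 0, 0, 0],
  [0, 0, -1, 0, 0, 0],
  [0, 0, -2.5, 0, 0, 0],
  [0, 0, -3.5, 0, 0, 0],
  [0, 0, -4, 0, 0, 0],
])

```text
time: 25.95
position: [595.5, -150.3, 144.8]
ee_rot: [0.994, 0.11, -0.001, -0.0]
wrist_force: [0.3, -0.0, -0.6]
width: 1.0
gripper_force: 0.0
```

Call:
move_arm([
  [0, 0, -3.5, 0, 0, 0],
  [0, 0, -2.5, 0, 0, 0],
  [0, 0, -1, 0, 0, 0],
  [0, 0, 0, 0, 0, 0],
  [0, 0, 0, 0, 0, 0],
])

```text
time: 26.45
position: [595.7, -150.3, 212.4]
ee_rot: [0.994, 0.11, -0.001, -0.0]
wrist_force: [-0.5, 0.8, -0.4]
width: 1.0
gripper_force: 0.0
```

Run:
```python
from look import *
look("moon_insert",(596,-150.5,4),.221,"w_mi2")
im=cv2.imread("pics/w_mi2.png"); a=cv2.resize(im[60:310,130:430],None,fx=1.5,fy=1.5)
t=bot.capture("top")[110:220,170:370]; t=cv2.resize(t,None,fx=1.7,fy=1.7,interpolation=2); t=cv2.copyMakeBorder(t,0,375-t.shape[0],0,0,0)
cv2.imwrite("pics/v3.png",np.hstack([a,t[:, :340]]))
```

```text
[([220.0, 141.0, 117.0, 84.0], 0.75)] expect [279. 182.]
moon_insert z0: [ 5.94261e+02 -1.50004e+02  2.23000e-01] 0.029
free z: [ 5.94797e+02 -1.49830e+02  6.46700e+00  2.22000e-01] 0.025
26.6 (array([ 595.38578042, -150.23982767,  211.99926144]), np.float64(0.21977465581871597))
```

View pics/v3.png

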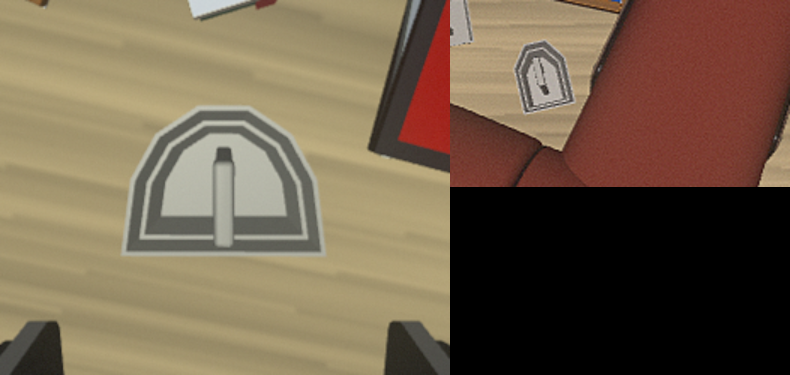

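The half-moon insert sits concentric in its outer, level, and the nosed pair is undisturbed. The gripper is clear of both.

```bash
python3 -c "
from rig import bot
print(bot.finish_job())"
```

```text
the job is handed in; nothing more can be done
None
```

The nosed insert is nested in the deep nosed tray and the grey half-moon insert in the deep half-moon one, in that order. The last pictures show both concentric and level. I handed the job in at about 27 s of the 64 s allowed; no verdict came back.

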